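Check a fired pot with the infrared thermometer

TASK

Click the banding wheel, which has an upright wooden handle, round anticlockwise (seen from above) until the narrow-necked vase stands at the pointer. Then take the thermometer from its cradle and, from outside the wheel on the pointer's side, hold it still for two seconds with its lens 3 to 8 cm from the vase and aimed squarely at the middle of the vase's belly, and put it back in the cradle the way it lay. Touch none of the pots with robot or thermometer, and leave everything else where it is.

Things in the scene. Friction and masses are not known exactly. Their poses are not given: they have to be found in the camera images.
- stand: Dark steel foot of the banding wheel, fixed to the table; its place and yaw vary. Origin on the table on the wheel's axis, z up. Its +y axis points from the wheel's axis to the pointer: an upright post 12 mm square, 57 mm high, centred 166 mm from the axis, with a small steel tip pointing inward.
- wheel (a joint): Angle of the wheel on its stand, rad, growing anticlockwise seen from above. Aluminium disc 280 mm across, top 55 mm above the table. Sprung click stops at 0, 1.047 and 2.094 (every 60 degrees); starts in the stop at 0, ends 0.12 past the outer stops. At 0 the handle is on the stand's -x side. Turning over a stop takes about 4 to 5 N at the handle.
- wheel_handle (a point): Centre of the top of the wheel's handle, a round upright wooden post 16 mm in diameter, standing 55 mm above the disc (top 110 mm above the table), 122 mm from the wheel's axis. It turns with the wheel.
- station (a point): The place at the pointer: point on the disc's top surface, 85 mm from the wheel's axis along the stand's +y; fixed to the stand.
- vase: The narrow-necked vase, grey-beige fired clay, 84 mm high, belly 60 mm across, neck 22 mm, lip 32 mm; loose on the wheel, 85 mm from the axis, one or two clicks (60 or 120 degrees) clockwise of the station. Origin: centre of its underside, z up.
- vase_belly (a point): The point to aim at: on the vase's axis at the middle of the belly, 36 mm above its underside (91 mm above the table when on the wheel); the wall is 30 mm from it.
- beaker: Plain open clay beaker, 54 mm across the rim, 66 mm high, loose on the wheel; vase and beaker may have changed places. Origin: centre of its underside.
- dish: Low open clay dish, 68 mm across, 34 mm high, loose on the wheel, at the station at the start. Origin: centre of its underside.
- jar: Lidded clay jar with a small knob, 60 mm across, 68 mm high, loose on the wheel, across the axis from the station at the start. Origin: centre of its underside.
- cradle: Grey plastic cradle fixed to the table; place and yaw vary. Plate 150 (x) by 85 (y) by 8 mm; two forks, 14 mm thick at x = +-45 mm, with flat tops 78 mm above the table on which the barrel lies, between flared cheeks about 45 mm apart reaching 99 mm above the table. Origin: centre of the underside; z up, x along the barrel, lens end at +x.
- thermometer: Black pistol-shaped infrared thermometer, 0.24 kg, barrel 140 (x) by 32 (y) by 36 (z) mm. Below the barrel a pistol grip about 34 by 26 mm, down to 77 mm below the origin, hangs between the cradle's forks. Origin: centre of the barrel, on its axis; x points out of the lens, z up. In the cradle the origin is 96 mm above the table. Best taken from above across the barrel's middle.
- lens (a point): Centre of the thermometer's front lens, 82 mm ahead of its origin on the barrel's axis; the line of sight runs from it along the thermometer's +x.
- glaze_a: White glaze tub 54 mm across, 95 mm high, on a thin (5 mm) turquoise plastic board at the far side; bystander. Origin: centre of its underside.
- glaze_b: White tub 48 mm across, 80 mm high; bystander. Origin: centre of its underside.
- spatula: Wooden spatula 200 mm long, lying flat; bystander.
- water_bowl: White bowl 90 mm across, 45 mm high; bystander. Origin: centre of its underside.
- kiln_prop: Round white kiln prop 36 mm across, 60 mm high; bystander. Origin: centre of its underside.
- bat: Square plywood bat, 120 by 120 by 18 mm; bystander. Origin: centre of its underside.
Mind the look-alikes: they are no part of the job. Leave any pink or purple look-alike of the beaker alone.

How it is judged:
By the outcome, as a careful person would: the job done as asked, in the order asked, and still so for the second after the job is handed in, with the robot touching nothing.
It also fails if it takes over 67 s, if anything falls off the work surface, if the arm or the gripper's body presses on something with over 40 N, if the wrist force passes 120 N, or if a joint passes its speed limit or range.

ROBOT

A 6-joint arm with a two-finger parallel gripper is mounted at the origin on the work surface. World frame = base frame: x ahead of the robot, y to its left, z up, the work surface at z = 0. Lengths are in m, angles in rad, forces in N, time in s.
With the tool pointing down it reaches from about 0.375 to 0.9 m from the base axis. Payload 3.1 kg.
Tool frame: the origin (TCP) lies at the very end of the fingers, on their centre line; the grasp point (between the pads) lies 19 mm behind it; z points along the fingers, y is the line along which they close (so a half turn about z gives the same grasp; the last joint's range is limited). The gripper opens to 85 mm and grips with 20 to 120 N. Pads are 22 mm wide; open, the fingers measure 114 mm over their backs; the gripper's body (76 mm by 85 mm) begins 54 mm behind the grasp point. The pads swing forward as they close: fully open they stand 13 mm farther back than shut.
Start: joints at [1.123, 0.527, 1.433, -0, 1.181, -0.178], TCP at [0.166, 0.603, 0.231] pointing down, gripper open.
Joint ranges: [-3.08, 3.08], [-0.75, 2.2], [0.22, 2.44], [-1.43, 4.57], [0, 2.65], [-2.85, 2.85]. Speed limits (rad/s): [2.79, 2.79, 3.14, 3.14, 3.14, 3.14].

INTERFACE

Orientations are given as a unit quaternion [x, y, z, w].
In Python, from station import manip, vision gives the robot as it stands.
- The arm moves only by the tool drive_tool, never from a script. Its argument "deltas" is a list that holds one entry, the list of rows, each a list of 4 numbers: the shift along the tool's x, y, z in mm, then the turn about the tool's z in rad. A call has 1 to 5 rows; each row is the pose to reach, as a shift and turn from the pose commanded when the call began, along the tool's axes at that moment; what a row does not reach only later rows make up. A row lasts 1/12 s, in which the tool goes at most 41.7 mm and 7.16 degrees, less where a joint would pass 70% of its speed; a pose out of reach is approached as far as the arm can. A call with a gripper value outside its range is refused whole. "jaw" is the finger opening in mm, from 0 to 85.4, set as the call begins (left out, the last holds). The fingers move at their own pace and stop on an object; "force" is the grip in N (left out, the last holds). Time passes only in rows, so rows that repeat a pose let the fingers close. It gives the time, the measured TCP pose, the force, the opening and the grip force at its end, in the units of the state.
- manip.sense(): the state, without advancing time (a new reading comes with each control period).
- vision.snapshot(name): name is "scene" or "top"; returns the picture (400x640x3 uint8, red, green, blue); there is no depth.
- vision.camera_model(name): a dict with "camera_matrix" (3x3 intrinsics, pixels), "rvec" (rotation vector, rad) and "tvec" (3), from world to camera coordinates, as OpenCV has them. Camera axes: x right, y down, z forward; pixel columns grow to the right and rows downward; lengths in m; the calibration is good to about 2 mm. A picture is of the moment at which its call begins. camera_model takes no time and is no camera call.
- manip.sign_off(): hands the job in; it is judged then, once.
The state is a dict: "t": time; "q": joint angles; "qd": joint speeds; "tau": joint torques, N m; "tcp_pos": TCP position; "tool_rot": TCP orientation; "force": force on the tool from outside, world axes, zero at the start; "ft_torque": the same for the moment, N m; "finger_gap": opening from 0.0 (shut) to 1.0 (fully open); "gripper_force": force on a finger pad.
Only numpy, scipy, OpenCV 4.12 (cv2) and the standard library are available. Lean on these libraries where they do the work, as an engineer would, in place of code of your own. Each camera call takes 0.05 s, during which the arm holds its last target. There are 200 camera calls.

## Working session

There is one attempt and no reset: what is moved stays moved. The work goes in short steps, Python scripts to look and compute and a tool call to move; the robot and the scene stay as the last step left them, time stands still between calls to the robot, and variables do not carry over. Pictures are saved under pics/ and viewed, at most 14 in all, crops included, and the job is handed in when it is done.

Besides the shell and the picture viewer there is one more tool, called as name([rows], argument=value, ...), one row to a line, values as JSON. drive_tool: Moves the arm, as the interface text tells. Its arguments: {"type":"object","properties":{"deltas":{"type":"array"},"jaw":{"type":"number"},"force":{"type":"number"}},"required":["deltas"]}

```bash
mkdir -p pics; ls
python3 - <<'E'
from station import manip, vision
import cv2
for n in("scene","top"):
    im=vision.snapshot(n); cv2.imwrite(f"pics/{n}0.png",im[:,:,::-1])
    print(n,vision.camera_model(n))
print(manip.sense())
E
```

```text
pics
scene {'camera_matrix': array([[469.78604097,   0.        , 319.32920871],
       [  0.        , 469.78604097, 202.88362287],
       [  0.        ,   0.        ,   1.        ]]), 'rvec': array([ 1.65172637,  1.7172532 , -0.86398291]), 'tvec': array([ 0.08790849, -0.25265066,  1.65865125])}
top {'camera_matrix': array([[432.87237908,   0.        , 323.08029122],
       [  0.        , 432.87237908, 200.60841427],
       [  0.        ,   0.        ,   1.        ]]), 'rvec': array([ 2.14895075, -2.15908502,  0.13334426]), 'tvec': array([-0.02731941,  0.57079428,  1.09869001])}
{'t': 0.1, 'q': array([ 1.12351400e+00,  5.28372603e-01,  1.43374092e+00,  1.57777553e-05,
        1.18137289e+00, -1.78519564e-01]), 'qd': array([-0.00108847, -0.00187265, -0.00160713, -0.00098876, -0.00041495,
        0.0008895 ]), 'tau': array([-4.50025445e-04, -4.43302274e+01, -1.78585106e+01, -2.34691161e-04,
        3.86982385e-03,  7.97162528e-06]), 'tcp_pos': array([0.16567023, 0.60200411, 0.2304424 ]), 'tool_rot': array([ 1.33980210e-01,  9.90983555e-01, -8.98658557e-04, -2.98409885e-04]), 'force': array([0.48514608, 0.69478083, 0.1466968 ]), 'ft_torque': array([ 0.00798082,  0.01995181, -0.03272348]), 'gripper_force': 0.0, 'finger_gap': 1.0009042386794436}
```

View pics/scene0.png

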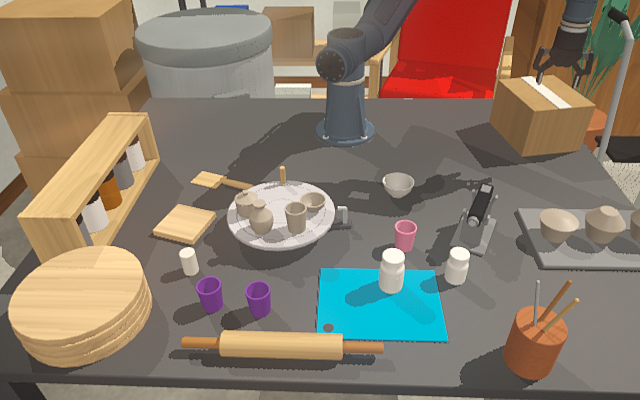

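View pics/top0.png

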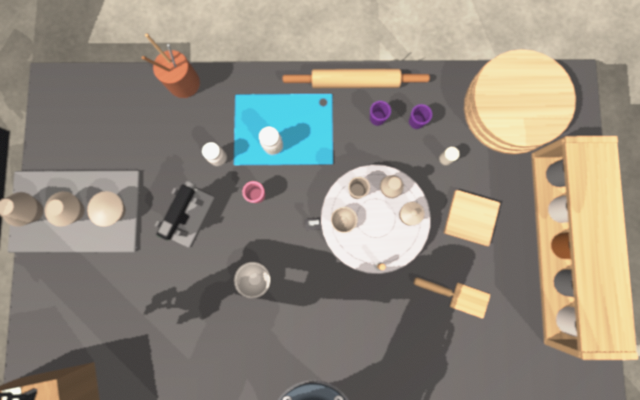

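Scene picture: wheel at about (282,215), handle (282,175), pointer (342,215), thermometer (482,205). Top picture: wheel (376,218), pointer (313,222), handle (381,268), thermometer (178,210). The pots are at (344,219), (358,187), (391,185) and (412,213). I'll check them in close crops.

Run:
```python
import cv2,numpy as np
a=cv2.imread("pics/scene0.png");b=cv2.imread("pics/top0.png")
f=lambda i,x,y,w,h,s:cv2.resize(i[y:y+h,x:x+w],None,fx=s,fy=s,interpolation=cv2.INTER_CUBIC)
A=f(a,215,155,150,100,5)
cv2.imwrite("pics/c1.png",A)
B=f(b,300,155,140,120,5); cv2.imwrite("pics/c2.png",B)
C=np.hstack([f(b,145,170,75,85,5),f(a,440,165,75,85,5)]);cv2.imwrite("pics/c3.png",C)
```

```text
(no output)
```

View pics/c1.png

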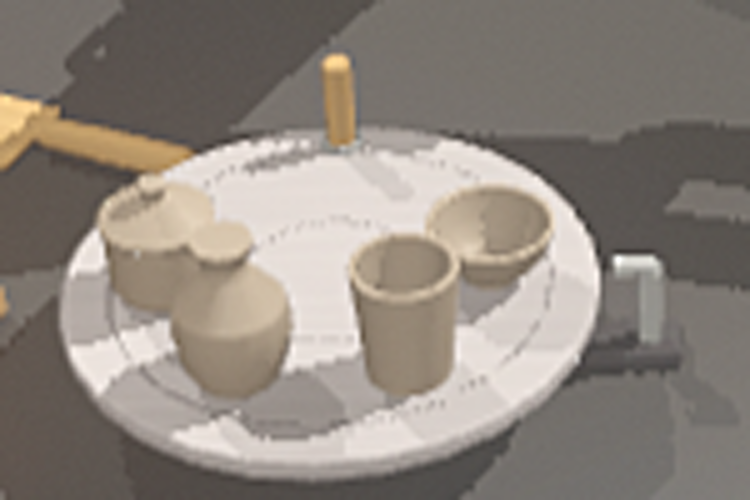

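View pics/c2.png

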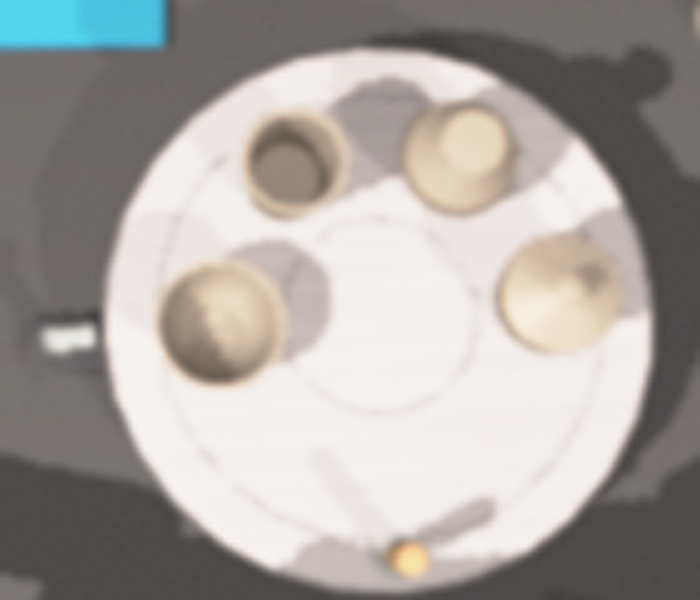

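View pics/c3.png

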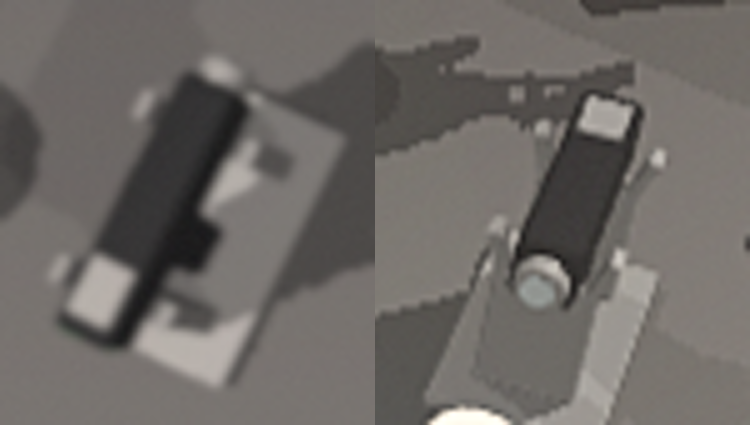

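Crops: the vase is narrow-necked with a lip, at 120° clockwise of the station (top px (394,184), two clicks). The beaker is at 60° (358,187), the dish at the station (344,219) and the jar at (412,213). The purple and pink cups are look-alikes. The thermometer's lens end is at top px (189,183), pointing to world +x and a little to −y. Now I'll solve the poses.

```bash
cat > h.py <<'E'
import numpy as np,cv2
from station import manip,vision
from scipy.optimize import least_squares
M={n:vision.camera_model(n) for n in("scene","top")}
def proj(n,P):
    m=M[n]; return cv2.projectPoints(np.atleast_2d(np.array(P,float)),m["rvec"],m["tvec"],m["camera_matrix"],None)[0][:,0]
def ray(n,px,z):
    m=M[n];R=cv2.Rodrigues(m["rvec"])[0];c=-R.T@m["tvec"]
    d=R.T@np.linalg.inv(m["camera_matrix"])@[px[0],px[1],1]; return c+d*(z-c[2])/d[2]
E
python3 - <<'E'
from h import *
t=lambda u,v:((u+.5)/5-.5+300,(v+.5)/5-.5+155)
s=lambda u,v:((u+.5)/5-.5+215,(v+.5)/5-.5+155)
P=np.array([ray("top",t(*p),.055) for p in [(105,330),(655,330),(375,47),(385,592),(180,150),(580,140)]]);print(P.round(4))
c=least_squares(lambda c:np.hypot(*(P[:,:2]-c).T)-.140,P[:,:2].mean(0));print("wheel",c.x,c.fun.round(4))
S=np.array([ray("scene",s(*p),.055) for p in [(60,295),(600,285),(330,127)]])
print("wheel scene r",np.hypot(*(S[:,:2]-c.x).T))
for n,p,z in [("handle top",t(412,553),.110),("handle sc",s(337,62),.11),("post",t(55,338),.057),("dish",t(221,323),.085),("jar",t(560,295),.095)]:
    q=ray("top" if n!="handle sc" else "scene",p,z)[:2]; d=q-c.x; print(n,q.round(4),np.hypot(*d).round(4),np.degrees(np.arctan2(d[1],d[0])).round(1))
a=lambda u,v:((u+.5)/5-.5+145,(v+.5)/5-.5+170)
b=lambda u,v:((u-375+.5)/5-.5+440,(v+.5)/5-.5+165)
obs=[("top",a(187,72),(.070,.016,.018)),("top",a(60,318),(-.070,.016,.018)),("top",a(240,88),(.07,-.016,.018)),("top",a(118,345),(-.07,-.016,.018)),("scene",b(540,288),(.082,0,0)),("scene",b(588,92),(-.07,.016,.018)),("scene",b(641,108),(-.07,-.016,.018))]
def f(p,full=False):
    x,y,w=p;R=np.array([[np.cos(w),-np.sin(w),0],[np.sin(w),np.cos(w),0],[0,0,1]])
    return np.concatenate([proj(n,R@np.array(l)+[x,y,.096])[0]-o for n,o,l in obs])
for w0 in(0,-.5):
    r=least_squares(f,[.45,.45,w0],loss="soft_l1");print("therm",r.x,r.fun.reshape(-1,2).round(1) if 0 else f(r.x).round(1))
print("tub",ray("top",(211,150),.08),ray("top",(268,133),.1),"bowl",ray("top",(252,280),.045),"pink",ray("top",(253,190),.06))
E
```

```text
[[ 0.5166 -0.0235  0.055 ]
 [ 0.5153 -0.3052  0.055 ]
 [ 0.6638 -0.1647  0.055 ]
 [ 0.3835 -0.1643  0.055 ]
 [ 0.6099 -0.0627  0.055 ]
 [ 0.6141 -0.2699  0.055 ]]
wheel [ 0.52184415 -0.16573136] [ 0.0023 -0.0004  0.0019 -0.0016 -0.0044 -0.0008]
wheel scene r [0.13645396 0.14319666 0.13851386]
handle top [ 0.404  -0.1711] 0.1179 -177.4
handle sc [ 0.4007 -0.1689] 0.1212 -178.5
post [0.5125 0.0021] 0.1681 93.2
dish [ 0.5174 -0.0816] 0.0842 93.0
jar [ 0.5297 -0.249 ] 0.0837 -84.6
therm [ 0.53818127  0.33154331 -0.40919754] [ -0.9  -2.1  -0.4   1.2   0.3  -0.2  -0.1   1.   -1.5   1.9   9.3   2.3
 -14.1  -3.9]
therm [ 0.53818127  0.33154331 -0.40919724] [ -0.9  -2.1  -0.4   1.2   0.3  -0.2  -0.1   1.   -1.5   1.9   9.3   2.3
 -14.1  -3.9]
tub [0.69715642 0.25631243 0.08      ] [0.73532095 0.10811298 0.1       ] bowl [0.36685267 0.15167913 0.045     ] pink [0.59607634 0.15035384 0.06      ]
```

```bash
cat >> h.py <<'E'
from scipy.spatial.transform import Rotation as Ro
def pose():
    s=manip.sense(); y=Ro.from_quat(s["tool_rot"]).as_matrix()[:,1]
    return np.r_[s["tcp_pos"],np.arctan2(y[1],y[0])]
def plan(targets,start=None):
    """targets: list of (x,y,z,psi,nrows); psi = world angle of tool y. Tool straight down. Prints calls of 5 rows."""
    cur=pose() if start is None else np.array(start,float); way=[]; p=cur.copy()
    for *q,n in targets:
        q=np.array(q,float)
        way+= [p+(q-p)*(i+1)/n for i in range(n)]; p=q
    for k in range(0,len(way),5):
        rows=[]
        for w in way[k:k+5]:
            d=w[:2]-cur[:2]; a=cur[3]; y=np.array([np.cos(a),np.sin(a)]); x=np.array([-y[1],y[0]])  # x = y cross z(down)
            rows.append([round(1000*d@x),round(1000*d@y),round(-1000*(w[2]-cur[2])),round(-(w[3]-cur[3]),2)])
        print(rows)
        r=rows[-1]; cur=np.r_[cur[:2]+(r[0]*x+r[1]*y)/1000,cur[2]-r[2]/1000,cur[3]-r[3]]
E
python3 - <<'E'
from h import *
R=Ro.from_quat(manip.sense()["tool_rot"]).as_matrix();print(R.round(3),pose())
a=lambda u,v:((u+.5)/5-.5+145,(v+.5)/5-.5+170)
b=lambda u,v:((u-375+.5)/5-.5+440,(v+.5)/5-.5+165)
obs=[("top",a(187,72),(.070,.016,.018)),("top",a(60,318),(-.070,.016,.018)),("top",a(240,88),(.07,-.016,.018)),("top",a(118,345),(-.07,-.016,.018)),("scene",b(540,288),(.082,0,0)),("scene",b(588,92),(-.07,-.016,.018)),("scene",b(641,108),(-.07,.016,.018))]
def f(p):
    x,y,w=p;Rz=Ro.from_euler("z",w).as_matrix()
    return np.concatenate([proj(n,Rz@np.array(l)+[x,y,.096])[0]-o for n,o,l in obs])
r=least_squares(f,[.5,.35,-.4],loss="soft_l1");print("therm",r.x,f(r.x).round(1))
D=np.pi/180
plan([(.48,.2,.23,0,11),(.402,-.170,.19,-87.5*D,13),(.402,-.170,.076,-87.5*D,6)])
E
```

```text
[[-0.964  0.266 -0.001]
 [ 0.266  0.964 -0.002]
 [ 0.    -0.002 -1.   ]] [0.16567023 0.60200411 0.2304424  1.30202789]
therm [ 0.53914553  0.33277557 -0.43149475] [-0.7 -2.3 -1.4  0.4  0.3 -0.2 -1.3  0.5 -1.7  2.  -2.3 -0.4 -0.1 -0.4]
[[-37, -28, 0, np.float64(0.12)], [-75, -55, 0, np.float64(0.24)], [-112, -83, 0, np.float64(0.36)], [-149, -111, 0, np.float64(0.47)], [-186, -138, 0, np.float64(0.59)]]
[[-47, -2, 0, np.float64(0.12)], [-93, -5, 0, np.float64(0.24)], [-139, -7, 0, np.float64(0.36)], [-186, -9, 0, np.float64(0.48)], [-232, -11, 0, np.float64(0.59)]]
[[-40, 24, 0, np.float64(0.12)], [-67, 14, 4, np.float64(0.24)], [-95, 5, 7, np.float64(0.36)], [-122, -5, 10, np.float64(0.47)], [-150, -14, 13, np.float64(0.59)]]
[[-28, 8, 3, np.float64(0.12)], [-56, 15, 6, np.float64(0.24)], [-84, 22, 9, np.float64(0.35)], [-112, 30, 12, np.float64(0.47)], [-141, 37, 15, np.float64(0.59)]]
[[-19, 22, 3, np.float64(0.12)], [-38, 44, 6, np.float64(0.23)], [-57, 66, 9, np.float64(0.35)], [-76, 88, 12, np.float64(0.47)], [-76, 88, 31, np.float64(0.47)]]
[[0, 0, 19, np.float64(-0.0)], [0, 0, 38, np.float64(-0.0)], [0, 0, 57, np.float64(-0.0)], [0, 0, 76, np.float64(-0.0)], [0, 0, 95, np.float64(-0.0)]]
```

drive_tool([
  [[-33, -25, 0, 0.11], [-66, -50, 0, 0.22], [-100, -74, 0, 0.33], [-133, -99, 0, 0.44], [-165, -123, 0, 0.55]],
])

```text
t: 0.52
tcp_pos: [0.2928, 0.4383, 0.2309]
tool_rot: [0.4, 0.916, -0.0, -0.0]
force: [1.7, 0.1, 1.1]
finger_gap: 1.004
gripper_force: 0.0
```

Run:
```python
from h import *
print(pose(),manip.sense()["t"])
D=np.pi/180
plan([(.48,.2,.23,5*D,8),(.402,-.165,.18,-87.5*D,12)])
```

```text
[0.29283153 0.43830208 0.23092691 0.74724643] 0.5167
[[-38, -3, 0, np.float64(0.08)], [-76, -6, 0, np.float64(0.16)], [-113, -9, 0, np.float64(0.25)], [-151, -12, 0, np.float64(0.33)], [-189, -15, 1, np.float64(0.41)]]
[[-36, 12, 0, np.float64(0.08)], [-72, 24, 0, np.float64(0.17)], [-107, 36, 0, np.float64(0.25)], [-134, 20, 4, np.float64(0.38)], [-161, 4, 8, np.float64(0.52)]]
[[-31, -1, 4, np.float64(0.13)], [-62, -2, 9, np.float64(0.27)], [-93, -3, 13, np.float64(0.4)], [-124, -4, 17, np.float64(0.54)], [-155, -5, 21, np.float64(0.67)]]
[[-25, 19, 4, np.float64(0.14)], [-50, 38, 8, np.float64(0.27)], [-75, 56, 13, np.float64(0.41)], [-100, 75, 17, np.float64(0.54)], [-125, 94, 21, np.float64(0.67)]]
```

drive_tool([
  [[-38, -3, 0, 0.08], [-76, -6, 0, 0.16], [-113, -9, 0, 0.25], [-151, -12, 0, 0.33], [-189, -15, 0, 0.41]],
])

```text
t: 0.93
tcp_pos: [0.411, 0.2902, 0.2311]
tool_rot: [0.578, 0.816, -0.0, -0.0]
force: [1.0, 0.6, -0.3]
finger_gap: 0.993
gripper_force: 0.0
```

drive_tool([
  [[-36, 12, 0, 0.08], [-72, 24, 0, 0.17], [-107, 36, 0, 0.25], [-134, 20, 4, 0.37], [-161, 4, 8, 0.49]],
])

```text
t: 1.35
tcp_pos: [0.4699, 0.1397, 0.2231]
tool_rot: [0.76, 0.65, 0.001, 0.0]
force: [-0.1, 0.3, -0.1]
finger_gap: 0.999
gripper_force: 0.0
```

drive_tool([
  [[-31, -1, 4, 0.12], [-62, -2, 9, 0.24], [-93, -3, 13, 0.36], [-124, -4, 17, 0.48], [-155, -5, 21, 0.6]],
])

```text
t: 1.77
tcp_pos: [0.4397, -0.0123, 0.202]
tool_rot: [0.918, 0.397, -0.0, -0.0]
force: [-0.1, -1.3, 0.9]
finger_gap: 1.0
gripper_force: 0.0
```

Run:
```python
from h import *
print(pose(),manip.sense()["t"],manip.sense()["q"].round(2))
D=np.pi/180
plan([(.402,-.170,.14,-87.5*D,8),(.402,-.170,.076,-87.5*D,2)])
```

```text
[ 0.43975    -0.01230757  0.20197628 -0.753735  ] 1.7667 [-0.28  0.33  1.91  0.    0.9   0.47]
[[-18, 10, 8, np.float64(0.1)], [-35, 20, 15, np.float64(0.19)], [-53, 30, 23, np.float64(0.29)], [-70, 40, 31, np.float64(0.39)], [-88, 50, 39, np.float64(0.48)]]
[[-11, 17, 7, np.float64(0.1)], [-22, 34, 15, np.float64(0.2)], [-33, 51, 23, np.float64(0.29)], [-33, 51, 55, np.float64(0.29)], [-33, 51, 87, np.float64(0.29)]]
```

drive_tool([
  [[-18, 10, 5, 0.1], [-35, 20, 10, 0.19], [-53, 30, 15, 0.29], [-70, 40, 20, 0.39], [-88, 50, 25, 0.48]],
])

```text
t: 2.18
tcp_pos: [0.4168, -0.1104, 0.1769]
tool_rot: [0.986, 0.168, -0.0, -0.0]
force: [0.7, -0.4, 0.8]
finger_gap: 1.001
gripper_force: 0.0
```

Run:
```python
from h import *
D=np.pi/180
plan([(.402,-.170,.15,-87.5*D,4),(.402,-.170,.15,-87.5*D,1)])
```

```text
[[-8, 13, 7, np.float64(0.07)], [-17, 26, 13, np.float64(0.15)], [-25, 38, 20, np.float64(0.22)], [-34, 51, 27, np.float64(0.29)], [-34, 51, 27, np.float64(0.29)]]
```

drive_tool([
  [[-8, 13, 7, 0.07], [-17, 26, 13, 0.15], [-25, 38, 20, 0.22], [-34, 51, 27, 0.29], [-34, 51, 27, 0.29]],
])

```text
t: 2.6
tcp_pos: [0.4019, -0.171, 0.1493]
tool_rot: [1.0, 0.024, -0.001, -0.0]
force: [-0.3, 0.4, 0.2]
finger_gap: 1.001
gripper_force: 0.0
```

Run:
```python
from h import *
print(pose())
D=np.pi/180
plan([(.402,-.170,.076,-87.5*D,4),(.402,-.170,.076,-87.5*D,1)])
cv2.imwrite("pics/s1.png",cv2.resize(vision.snapshot("scene")[120:270,200:380,::-1],None,fx=4,fy=4,interpolation=2))
```

```text
[ 0.40191826 -0.17100074  0.14930468 -1.5221737 ]
[[0, 0, 18, np.float64(0.0)], [0, 0, 37, np.float64(0.0)], [0, -1, 55, np.float64(0.0)], [0, -1, 73, np.float64(0.0)], [0, -1, 73, np.float64(0.0)]]
```

View pics/s1.png

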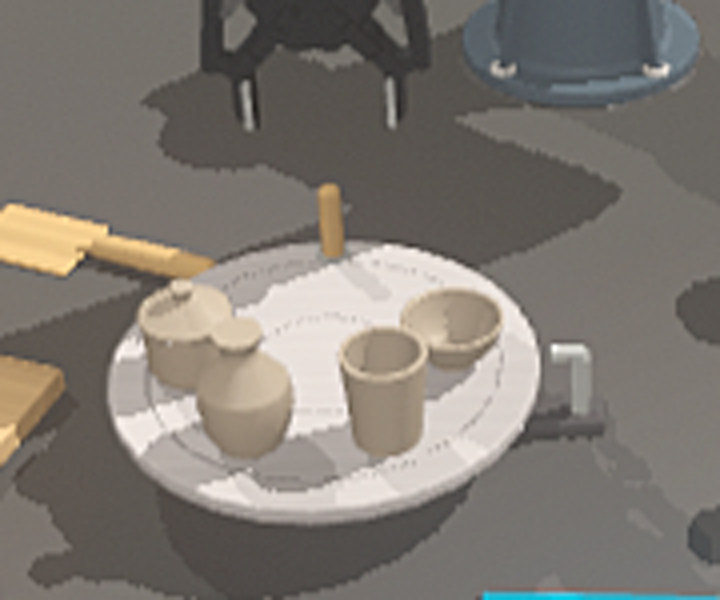

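Crop: the open fingers, at (247,125) and (392,125), straddle the handle top at (330,190). Descend.

drive_tool([
  [[0, 0, 18, 0], [0, 0, 37, 0], [0, 0, 55, 0], [0, 0, 73, 0], [0, 0, 73, 0]],
])

```text
t: 3.07
tcp_pos: [0.4011, -0.1672, 0.0754]
tool_rot: [1.0, 0.027, -0.002, -0.002]
force: [-0.8, -0.1, -0.3]
finger_gap: 0.997
gripper_force: 0.0
```

drive_tool([
  [[0, 0, 0, 0], [0, 0, 0, 0], [0, 0, 0, 0], [0, 0, 0, 0], [0, 0, 0, 0]],
], jaw=10, force=25)

```text
t: 3.48
tcp_pos: [0.4029, -0.1693, 0.0782]
tool_rot: [1.0, 0.027, 0.001, 0.001]
force: [0.2, -0.2, 0.7]
finger_gap: 0.298
gripper_force: 0.0
```

Run:
```python
from h import *
print(pose(),manip.sense()["force"],manip.sense()["finger_gap"]*85.4)
cv2.imwrite("pics/s2.png",np.hstack([cv2.resize(vision.snapshot("scene")[120:250,220:320,::-1],None,fx=4,fy=4,interpolation=2),cv2.resize(vision.snapshot("top")[200:330,330:430,::-1],None,fx=4,fy=4,interpolation=2)]))
```

```text
[ 0.4028578  -0.16926361  0.07816052 -1.51769535] [ 0.20991839 -0.19625592  0.73028078] 25.413442630105184
```

View pics/s2.png

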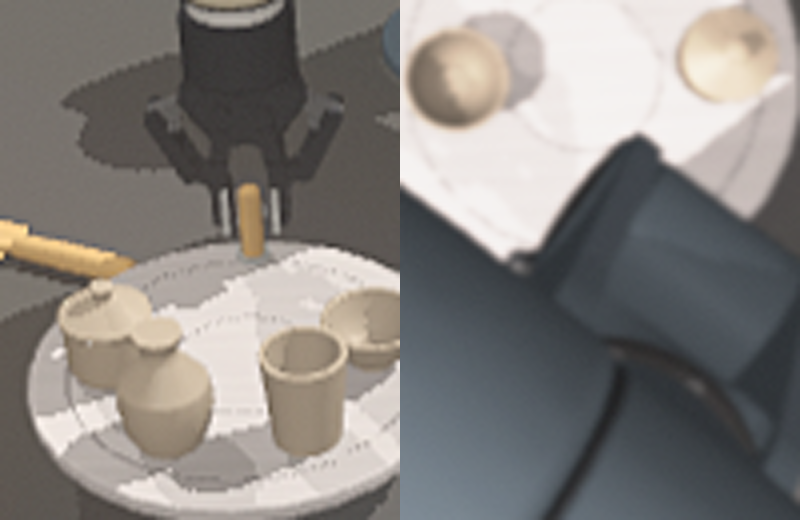

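The handle stands between the pads at (250,215), still closing. Finish the closing and plan the arc.

drive_tool([
  [[0, 0, 0, 0], [0, 0, 0, 0], [0, 0, 0, 0]],
])

```text
t: 3.83
tcp_pos: [0.4029, -0.1695, 0.0781]
tool_rot: [1.0, 0.026, 0.001, 0.001]
force: [-0.6, -0.3, 5.1]
finger_gap: 0.18
gripper_force: 24.5
```

Run:
```python
from h import *
p=pose();print(p,manip.sense()["force"],manip.sense()["finger_gap"]*85.4)
# arc about wheel centre from handle, using current grasp pose as handle position
h=p[:2]; c=h+.122*np.array([np.cos(np.radians(2.7)),np.sin(np.radians(2.7))]);print("c",c)
T=[]
n=30
for i in range(1,n+1):
    a=2.094*i/n; T.append((*(c+Ro.from_euler("z",a).as_matrix()[:2,:2]@(h-c)),p[2],p[3]+a,1))
plan(T,p)
```

```text
[ 0.40285841 -0.16951827  0.07810786 -1.5180217 ] [-0.56660291 -0.33986944  5.13618909] 15.395769668467548
c [ 0.52472298 -0.16377128]
[[0, 9, 0, np.float64(-0.07)], [1, 17, 0, np.float64(-0.14)], [3, 25, 0, np.float64(-0.21)], [5, 34, 0, np.float64(-0.28)], [7, 42, 0, np.float64(-0.35)]]
[[0, 8, 0, np.float64(-0.07)], [1, 17, 0, np.float64(-0.14)], [3, 25, 0, np.float64(-0.21)], [5, 33, 0, np.float64(-0.28)], [7, 42, 0, np.float64(-0.35)]]
[[1, 8, 0, np.float64(-0.07)], [1, 17, 0, np.float64(-0.14)], [3, 25, 0, np.float64(-0.21)], [5, 33, 0, np.float64(-0.28)], [7, 41, 0, np.float64(-0.35)]]
[[0, 9, 0, np.float64(-0.07)], [1, 18, 0, np.float64(-0.14)], [3, 26, 0, np.float64(-0.21)], [5, 34, 0, np.float64(-0.28)], [7, 42, 0, np.float64(-0.35)]]
[[0, 9, 0, np.float64(-0.07)], [1, 17, 0, np.float64(-0.14)], [3, 26, 0, np.float64(-0.21)], [4, 34, 0, np.float64(-0.28)], [7, 42, 0, np.float64(-0.34)]]
[[0, 9, 0, np.float64(-0.07)], [1, 17, 0, np.float64(-0.14)], [3, 26, 0, np.float64(-0.21)], [5, 34, 0, np.float64(-0.28)], [7, 42, 0, np.float64(-0.35)]]
```

drive_tool([
  [[0, 9, 0, -0.07], [1, 17, 0, -0.14], [3, 25, 0, -0.21], [5, 34, 0, -0.28], [7, 42, 0, -0.35]],
])

```text
t: 4.25
tcp_pos: [0.4117, -0.2091, 0.0781]
tool_rot: [0.98, 0.2, 0.001, -0.001]
force: [5.7, 8.9, 6.3]
finger_gap: 0.178
gripper_force: 24.9
```

drive_tool([
  [[0, 9, 0, -0.07], [1, 17, 0, -0.14], [3, 25, 0, -0.21], [5, 34, 0, -0.28], [7, 42, 0, -0.35]],
])

```text
t: 4.67
tcp_pos: [0.4357, -0.2461, 0.0781]
tool_rot: [0.93, 0.368, 0.001, 0.0]
force: [6.7, 6.7, 4.5]
finger_gap: 0.178
gripper_force: 24.6
```

Run:
```python
from h import *
p=pose();s=manip.sense();print(p,s["force"],s["ft_torque"],s["finger_gap"]*85.4)
```

```text
[ 0.43565862 -0.24605999  0.07813795 -0.81611368] [6.72765933 6.71631887 4.54571014] [ 1.09569537 -0.96778109  0.07108677] 15.212788114409795
```

drive_tool([
  [[1, 9, 0, -0.07], [2, 17, 0, -0.14], [4, 25, 0, -0.21], [6, 33, 0, -0.28], [8, 41, 0, -0.35]],
])

```text
t: 5.08
tcp_pos: [0.4685, -0.2703, 0.0781]
tool_rot: [0.851, 0.525, 0.0, -0.001]
force: [-0.0, 5.7, 7.5]
finger_gap: 0.175
gripper_force: 25.0
```

drive_tool([
  [[0, 9, 0, -0.07], [1, 17, 0, -0.14], [3, 25, 0, -0.21], [5, 34, 0, -0.28], [7, 42, 0, -0.35]],
])

```text
t: 5.5
tcp_pos: [0.5071, -0.2821, 0.0781]
tool_rot: [0.747, 0.665, -0.0, -0.003]
force: [-4.8, 3.5, 9.0]
finger_gap: 0.178
gripper_force: 25.4
```

Run:
```python
from h import *
P=np.array([[.4029,-.1695],[.4117,-.2091],[.4357,-.2461],pose()[:2]])
print(pose(),manip.sense()["force"])
for r in(.122,.124): 
    s=least_squares(lambda c:np.hypot(*(P-c).T)-r,[.52,-.165]);print(s.x,s.fun)
```

```text
[ 0.50706366 -0.28209854  0.07811326 -0.11525411] [-4.76246949  3.50200737  9.0383988 ]
[ 0.52425949 -0.16162709] [-0.00038541  0.00016103  0.0003865  -0.00030748]
[ 0.52588999 -0.16005651] [-0.000648    0.00027638  0.00065038 -0.00051441]
```

Run:
```python
from h import *
p=pose();c=np.array([.5243,-.1616]);a0=np.arctan2(*(p[:2]-c)[::-1]);a1=np.radians(-56.2)
plan([(*(c+.122*np.array([np.cos(a),np.sin(a)])),p[2],p[3]+a-a0,1) for a in np.linspace(a0,a1,11)[1:]]); print(a1-a0)
```

```text
[[0, 9, 0, np.float64(-0.07)], [1, 18, 0, np.float64(-0.15)], [2, 27, 0, np.float64(-0.22)], [4, 35, 0, np.float64(-0.29)], [7, 44, 0, np.float64(-0.37)]]
[[0, 9, 0, np.float64(-0.07)], [0, 18, 0, np.float64(-0.14)], [2, 26, 0, np.float64(-0.22)], [4, 35, 0, np.float64(-0.29)], [6, 44, 0, np.float64(-0.36)]]
0.7319994304213429
```

drive_tool([
  [[0, 9, 0, -0.07], [1, 18, 0, -0.15], [2, 27, 0, -0.22], [4, 35, 0, -0.29], [7, 44, 0, -0.37]],
])

```text
t: 5.92
tcp_pos: [0.5523, -0.2792, 0.0781]
tool_rot: [0.612, 0.791, 0.001, -0.003]
force: [-2.1, 6.5, 7.4]
finger_gap: 0.18
gripper_force: 25.0
```

drive_tool([
  [[0, 9, 0, -0.07], [0, 18, 0, -0.14], [2, 26, 0, -0.22], [4, 35, 0, -0.29], [6, 44, 0, -0.36]],
])

```text
t: 6.33
tcp_pos: [0.5913, -0.2611, 0.0781]
tool_rot: [0.46, 0.888, 0.001, -0.005]
force: [-9.4, 6.4, 12.5]
finger_gap: 0.176
gripper_force: 25.6
```

Run:
```python
from h import *
p=pose();c=np.array([.5243,-.1616]);d=p[:2]-c;print(p,np.hypot(*d),np.degrees(np.arctan2(d[1],d[0])),manip.sense()["force"])
b=vision.snapshot("top");a=vision.snapshot("scene")
cv2.imwrite("pics/s3.png",np.hstack([cv2.resize(i[:,:,::-1],None,fx=4,fy=4,interpolation=2) for i in(a[155:265,215:315+40][:, :100+0],b[160:270,300:400])]))
```

```text
[ 0.59127398 -0.26112544  0.07812431  0.61569934] 0.1199617758737531 -56.062075625530234 [-9.40677942  6.38179394 12.48375508]
```

View pics/s3.png

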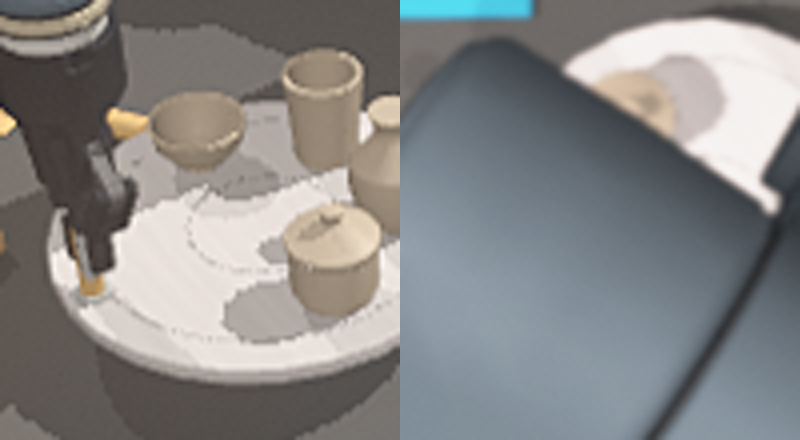

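The wheel is about 120° round. The handle is held at scene crop (90,280), with the vase on the right at the pointer side. Release and rise.

drive_tool([
  [[0, 0, 0, 0], [0, 0, 0, 0], [0, 0, 0, 0], [0, 0, 0, 0], [0, 0, 0, 0]],
], jaw=50)

```text
t: 6.85
tcp_pos: [0.5946, -0.2655, 0.0772]
tool_rot: [0.461, 0.887, -0.0, 0.0]
force: [-1.2, -0.3, 0.3]
finger_gap: 0.586
gripper_force: 0.0
```

drive_tool([
  [[0, 0, -20, 0], [0, 0, -50, 0], [0, 0, -85, 0], [0, 0, -120, 0], [0, 0, -140, 0]],
])

```text
t: 7.27
tcp_pos: [0.5961, -0.2664, 0.2215]
tool_rot: [0.461, 0.887, -0.0, 0.003]
force: [0.4, -0.6, 0.3]
finger_gap: 0.584
gripper_force: 0.0
```

Run:
```python
from h import *
print(pose())
D=np.pi/180
plan([(.62,-.06,.22,.67,5),(.60,.15,.22,.9,5),(.539,.333,.18,1.139,5)])
```

```text
[ 0.59607591 -0.26638843  0.22145407  0.61155944]
[[31, 28, 0, np.float64(-0.01)], [62, 55, 1, np.float64(-0.02)], [93, 83, 1, np.float64(-0.04)], [124, 110, 1, np.float64(-0.05)], [155, 138, 1, np.float64(-0.06)]]
[[36, 23, 0, np.float64(-0.04)], [71, 46, 0, np.float64(-0.09)], [106, 69, 0, np.float64(-0.14)], [142, 92, 0, np.float64(-0.18)], [177, 115, 0, np.float64(-0.23)]]
[[32, 21, 8, np.float64(-0.05)], [65, 42, 16, np.float64(-0.09)], [97, 64, 24, np.float64(-0.14)], [129, 85, 32, np.float64(-0.19)], [161, 106, 40, np.float64(-0.24)]]
```

drive_tool([
  [[31, 28, 0, -0.01], [62, 55, 0, -0.02], [93, 83, 0, -0.04], [124, 110, 0, -0.05], [155, 138, 0, -0.06]],
], jaw=85)

```text
t: 7.68
tcp_pos: [0.6184, -0.0578, 0.2174]
tool_rot: [0.435, 0.901, 0.0, 0.0]
force: [0.3, -0.2, 0.5]
finger_gap: 0.994
gripper_force: 0.0
```

drive_tool([
  [[36, 23, 0, -0.04], [71, 46, 0, -0.09], [106, 69, 0, -0.14], [142, 92, 0, -0.18], [177, 115, 0, -0.23]],
])

```text
t: 8.1
tcp_pos: [0.5981, 0.15, 0.2173]
tool_rot: [0.327, 0.945, -0.0, 0.0]
force: [0.0, 0.7, -0.2]
finger_gap: 0.995
gripper_force: 0.0
```

drive_tool([
  [[32, 21, 8, -0.05], [65, 42, 16, -0.09], [97, 64, 24, -0.14], [129, 85, 32, -0.19], [161, 106, 40, -0.24]],
])

```text
t: 8.52
tcp_pos: [0.5374, 0.3329, 0.1769]
tool_rot: [0.212, 0.977, 0.0, 0.0]
force: [1.1, 0.6, -0.4]
finger_gap: 0.994
gripper_force: 0.0
```

Run:
```python
from h import *
print(pose())
b=vision.snapshot("top");a=vision.snapshot("scene")
cv2.imwrite("pics/t4.png",b[:,:,::-1]);cv2.imwrite("pics/a4.png",a[:,:,::-1])
cv2.imwrite("pics/s4.png",np.vstack([cv2.resize(i[:,:,::-1],None,fx=4,fy=4,interpolation=2) for i in(a[170:245,215:415],b[165:240,290:490])]))
```

```text
[0.53739109 0.33285321 0.17688547 1.14406308]
```

View pics/s4.png

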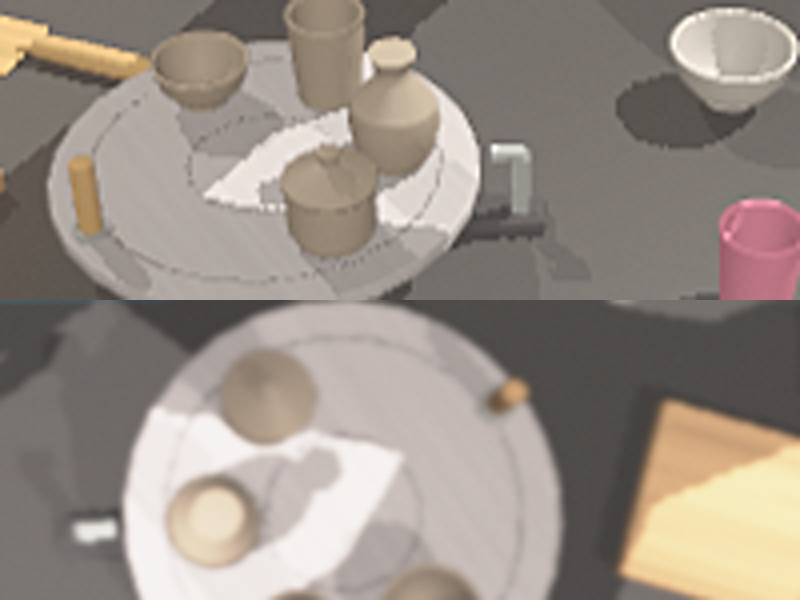

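Crops: the vase stands at the pointer (scene crop (393,110); top crop (213,520), pointer at (95,530)). The handle is at top crop (514,388). Now I'll measure the vase and handle.

Run:
```python
from h import *
t=lambda u,v:((u+.5)/4-.5+290,(v-300+.5)/4-.5+165)
s=lambda u,v:((u+.5)/4-.5+215,(v+.5)/4-.5+170)
c=np.array([.5243,-.1616])
for n,cam,p,z in [("lip","top",t(218,512),.139),("lip","scene",s(392,47),.139),("belly","top",t(213,520),.091),("belly","scene",s(394,124),.091),("handle","top",t(514,390),.11),("handle","scene",s(80,160),.11),("post","top",t(82,531),.057),("post","scene",s(521,150),.057)]:
    q=ray(cam,p,z)[:2];d=q-c;print(n,cam,q.round(4),np.hypot(*d).round(4),np.degrees(np.arctan2(d[1],d[0])).round(1))
p=pose();print(manip.sense()["q"].round(2))
plan([(.539,.333,.079,1.139,5)])
```

```text
lip top [ 0.5166 -0.08  ] 0.0819 95.4
lip scene [ 0.5087 -0.078 ] 0.0851 100.6
belly top [ 0.5159 -0.0791] 0.083 95.8
belly scene [ 0.5251 -0.077 ] 0.0846 89.5
handle top [ 0.5935 -0.264 ] 0.1236 -56.0
handle scene [ 0.5905 -0.2631] 0.1212 -56.9
post top [0.5121 0.0033] 0.1654 94.2
post scene [0.5065 0.0038] 0.1664 96.2
[ 0.38  0.6   1.47  0.    1.08 -0.77]
[[-1, 0, 19, np.float64(0.0)], [-2, 0, 39, np.float64(0.0)], [-3, -1, 58, np.float64(0.01)], [-4, -1, 77, np.float64(0.01)], [-5, -1, 97, np.float64(0.01)]]
```

drive_tool([
  [[0, 0, 19, 0], [-1, 0, 39, 0], [-1, 0, 58, 0], [-1, 0, 77, 0], [-1, 0, 97, 0]],
])

```text
t: 9.03
tcp_pos: [0.5398, 0.3301, 0.0798]
tool_rot: [0.213, 0.977, 0.0, 0.001]
force: [-1.0, -0.3, -0.2]
finger_gap: 1.002
gripper_force: 0.0
```

drive_tool([
  [[0, 0, 0, 0], [0, 0, 0, 0], [0, 0, 0, 0], [0, 0, 0, 0], [0, 0, 0, 0]],
], jaw=20, force=60)

```text
t: 9.45
tcp_pos: [0.5406, 0.3316, 0.0824]
tool_rot: [0.213, 0.977, 0.001, 0.002]
force: [0.3, 0.7, -1.1]
finger_gap: 0.364
gripper_force: 59.6
```

drive_tool([
  [[0, 0, 0, 0], [0, 0, 0, 0]],
])

```text
t: 9.62
tcp_pos: [0.5406, 0.3315, 0.0823]
tool_rot: [0.213, 0.977, 0.001, 0.002]
force: [1.1, -0.3, 7.0]
finger_gap: 0.362
gripper_force: 60.6
```

Run:
```python
from h import *
s=manip.sense();print(pose(),s["force"],s["finger_gap"]*85.4,s["gripper_force"])
plan([(*pose()[:2],.189,pose()[3],5)])
```

```text
[0.54056768 0.33150581 0.08230968 1.1418736 ] [ 1.10651814 -0.26195874  6.97603797] 30.937881042801447 60.62668204307556
[[0, 0, -21, np.float64(-0.0)], [0, 0, -43, np.float64(-0.0)], [0, 0, -64, np.float64(-0.0)], [0, 0, -85, np.float64(-0.0)], [0, 0, -107, np.float64(-0.0)]]
```

drive_tool([
  [[0, 0, -12, 0], [0, 0, -35, 0], [0, 0, -64, 0], [0, 0, -92, 0], [0, 0, -107, 0]],
])

```text
t: 10.03
tcp_pos: [0.5395, 0.3312, 0.1908]
tool_rot: [0.213, 0.977, 0.001, 0.001]
force: [0.2, -0.5, -2.1]
finger_gap: 0.366
gripper_force: 59.8
```

Run:
```python
from h import *
s=manip.sense();print(pose(),s["force"],s["finger_gap"]*85.4)
plan([(.506,.107,.19,.07,10)])
```

```text
[0.53945611 0.33123015 0.1907753  1.14247135] [ 0.17930431 -0.48922607 -2.13246052] 31.239653322968813
[[-6, -22, 0, np.float64(0.11)], [-13, -44, 0, np.float64(0.21)], [-19, -65, 0, np.float64(0.32)], [-25, -87, 0, np.float64(0.43)], [-31, -109, 0, np.float64(0.54)]]
[[-17, -15, 0, np.float64(0.1)], [-33, -31, 1, np.float64(0.21)], [-50, -46, 1, np.float64(0.32)], [-67, -62, 1, np.float64(0.43)], [-83, -77, 1, np.float64(0.53)]]
```

drive_tool([
  [[-6, -22, 0, 0.11], [-13, -44, 0, 0.21], [-19, -65, 0, 0.32], [-25, -87, 0, 0.43], [-31, -109, 0, 0.54]],
])

```text
t: 10.45
tcp_pos: [0.5204, 0.2178, 0.1875]
tool_rot: [0.468, 0.884, -0.001, -0.001]
force: [0.2, 0.1, -1.8]
finger_gap: 0.365
gripper_force: 59.8
```

drive_tool([
  [[-17, -15, 0, 0.1], [-33, -31, 0, 0.21], [-50, -46, 0, 0.32], [-67, -62, 0, 0.43], [-83, -77, 0, 0.53]],
])

```text
t: 10.87
tcp_pos: [0.504, 0.1057, 0.1875]
tool_rot: [0.683, 0.73, -0.001, -0.001]
force: [0.8, -0.1, -2.5]
finger_gap: 0.366
gripper_force: 59.8
```

Run:
```python
from h import *
s=manip.sense();print(pose(),s["force"],s["finger_gap"]*85.4)
plan([(.506,.107,.0773,.07,6),(.506,.087,.0773,.07,4)])
b=vision.snapshot("top");a=vision.snapshot("scene")
cv2.imwrite("pics/t5.png",b[:,:,::-1]);cv2.imwrite("pics/a5.png",a[:,:,::-1])
```

```text
[0.50400139 0.10572814 0.18749304 0.06712335] [ 0.79136674 -0.1467737  -2.54293421] 31.29255407830645
[[0, 0, 18, np.float64(-0.0)], [0, 1, 37, np.float64(-0.0)], [1, 1, 55, np.float64(-0.0)], [1, 1, 73, np.float64(-0.0)], [1, 2, 92, np.float64(-0.0)]]
[[0, 0, 18, np.float64(-0.0)], [-5, 0, 18, np.float64(-0.0)], [-10, -1, 18, np.float64(-0.0)], [-15, -1, 18, np.float64(-0.0)], [-20, -1, 18, np.float64(-0.0)]]
```

drive_tool([
  [[0, 0, 20, 0], [0, 1, 45, 0], [1, 1, 75, 0], [1, 2, 100, 0], [1, 2, 110, 0]],
])

```text
t: 11.38
tcp_pos: [0.5051, 0.1086, 0.0747]
tool_rot: [0.681, 0.733, -0.002, -0.002]
force: [-0.1, 0.1, -2.1]
finger_gap: 0.365
gripper_force: 59.9
```

drive_tool([
  [[-5, 0, 0, 0], [-10, 0, 0, 0], [-15, 0, 0, 0], [-20, 0, 0, 0], [-20, 0, 0, 0]],
])

```text
t: 11.8
tcp_pos: [0.5099, 0.0869, 0.0787]
tool_rot: [0.682, 0.732, 0.001, 0.001]
force: [0.4, 0.0, -2.9]
finger_gap: 0.36
gripper_force: 59.9
```

Run:
```python
from h import *
s=manip.sense();print(s["t"],pose(),s["force"],s["finger_gap"]*85.4)
R=Ro.from_quat(s["tool_rot"]).as_matrix();print(R.round(4))
b=vision.snapshot("top");a=vision.snapshot("scene")
cv2.imwrite("pics/s6.png",np.vstack([cv2.resize(i[:,:,::-1],None,fx=5,fy=5,interpolation=2) for i in(a[175:235,290:450],b[185:245,220:380])]))
L=[.5116,.0073,.091]
print(proj("scene",L),proj("top",L))
```

```text
11.8 [0.50991045 0.08693678 0.07870055 0.07094995] [ 0.42045912  0.04361717 -2.85955759] 30.741419143375804
[[-7.090e-02  9.975e-01  3.100e-03]
 [ 9.975e-01  7.090e-02 -4.000e-04]
 [-6.000e-04  3.000e-03 -1.000e+00]]
[[346.43045196 197.89913978]] [[308.05741394 221.50928537]]
```

View pics/s6.png

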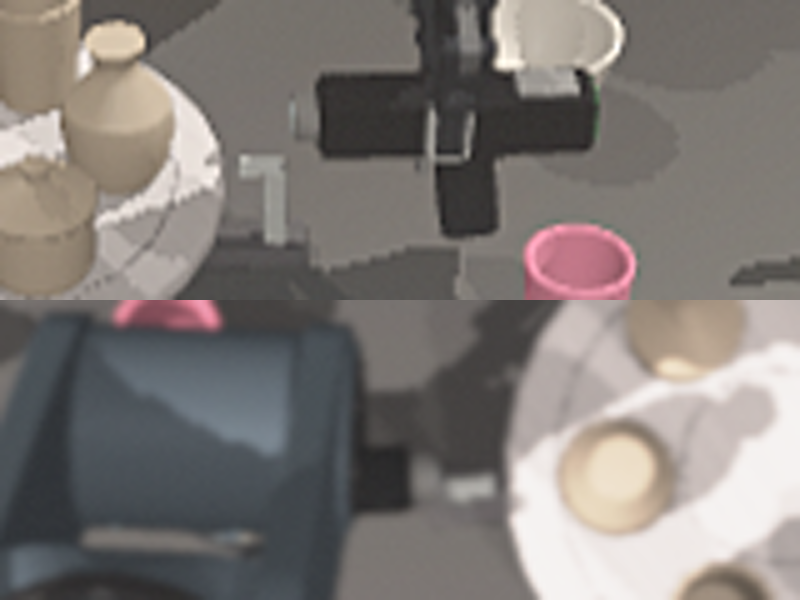

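Crops: the thermometer points level at the vase (lens at scene crop (292,117), top crop (440,477); belly at top crop (616,478)) and is clear of the pointer post. Check the aim numerically.

Run:
```python
from h import *
t=lambda u,v:((u+.5)/5-.5+220,(v-300+.5)/5-.5+185)
s=lambda u,v:((u+.5)/5-.5+290,(v+.5)/5-.5+175)
p=pose();th=p[3]-np.pi/2;u=np.array([np.cos(th),np.sin(th)]);n=np.array([-u[1],u[0]])
for name,uv in [("belly",(616,478)),("lens",(440,477)),("barrel front",(410,478))]:
    q=ray("top",t(*uv),.091)[:2]; d=q-p[:2];print(name,q.round(4),"along",(d@u).round(4),"lat",(d@n).round(4))
for name,uv,z in [("belly",(119,120),.091),("lens",(292,117),.093)]:
    q=ray("scene",s(*uv),z)[:2]; d=q-p[:2];print("sc",name,q.round(4),"along",(d@u).round(4),"lat",(d@n).round(4))
B=np.array([.5175,-.0775]);print("est belly lat",(B-p[:2])@n,(B-p[:2])@u)
# barrel tilt in scene: top front/rear edges
q=Ro.from_quat(manip.sense()["tool_rot"]).as_matrix()
for x in(-.07,.07): print(proj("scene",[*(p[:2]+u*x),.0737+.0247-.005+.018]))
```

```text
belly [ 0.5144 -0.0789] along 0.1664 lat -0.0068
lens [0.5154 0.0084] along 0.0794 lat 0.0003
barrel front [0.5149 0.0233] along 0.0645 lat 0.001
sc belly [ 0.5166 -0.0768] along 0.1645 lat -0.0045
sc lens [0.5146 0.0113] along 0.0765 lat -0.0002
est belly lat -0.0036228162963036093 0.16526472002345466
[[406.23442071 190.56963044]]
[[350.73551973 192.14323198]]
```

drive_tool([
  [[0, -2, 0, 0], [0, -4, 1, 0], [0, -5, 1, 0], [0, -5, 1, 0], [0, -5, 1, 0]],
])

```text
t: 12.32
tcp_pos: [0.5035, 0.0879, 0.0763]
tool_rot: [0.681, 0.732, -0.0, -0.0]
force: [0.2, 0.1, -3.0]
finger_gap: 0.366
gripper_force: 59.9
```

Run:
```python
from h import *
p=pose();th=p[3]-np.pi/2;u=np.array([np.cos(th),np.sin(th)]);n=np.array([-u[1],u[0]]);B=np.array([.5165,-.0775]);print(p,(B-p[:2])@n,(B-p[:2])@u)
```

```text
[0.50346725 0.08786212 0.07626079 0.07223997] 0.0010633880564523916 0.16587149550624264
```

drive_tool([
  [[0, 0, 0, 0], [0, 0, 0, 0], [0, 0, 0, 0], [0, 0, 0, 0], [0, 0, 0, 0]],
])

```text
t: 12.73
tcp_pos: [0.5037, 0.0877, 0.0763]
tool_rot: [0.681, 0.732, -0.0, -0.0]
force: [-0.4, 0.7, -1.9]
finger_gap: 0.367
gripper_force: 59.9
```

Run:
```python
from h import *
p=pose();th=p[3]-np.pi/2;u=np.array([np.cos(th),np.sin(th)]);n=np.array([-u[1],u[0]]);B=np.array([.5165,-.0775]);print(p,(B-p[:2])@n,(B-p[:2])@u)
b=vision.snapshot("top");a=vision.snapshot("scene")
cv2.imwrite("pics/s7.png",np.vstack([cv2.resize(i[:,:,::-1],None,fx=6,fy=6,interpolation=2) for i in(a[180:225,290:420],b[195:245,260:390])]))
```

```text
[0.50373057 0.08772215 0.07628559 0.07201447] 0.000848227282615497 0.16571269462729035
```

View pics/s7.png

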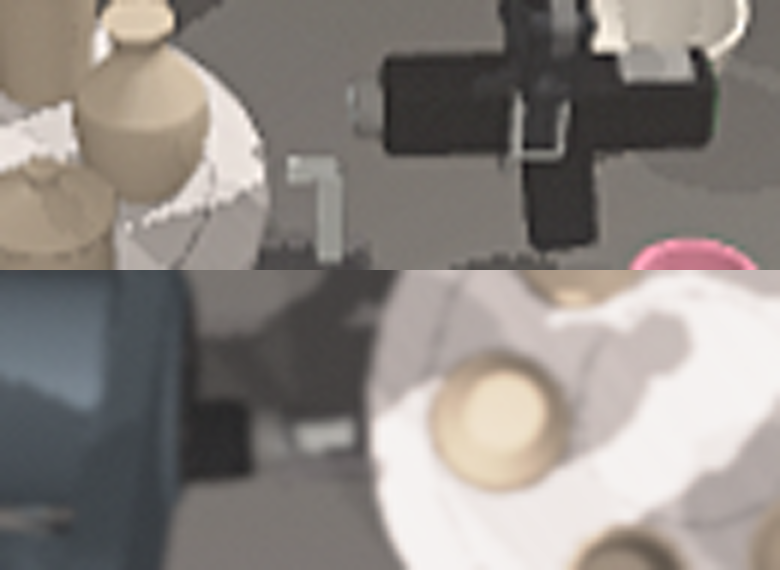

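Crops: lens at scene (355,105) and top (283,438), belly at top (500,421). Last check before holding.

Run:
```python
from h import *
t=lambda u,v:((u+.5)/6-.5+260,(v-270+.5)/6-.5+195)
p=pose();th=p[3]-np.pi/2;u=np.array([np.cos(th),np.sin(th)]);n=np.array([-u[1],u[0]])
for name,uv in [("belly",(500,421)),("lens",(283,438)),("front",(247,440))]:
    q=ray("top",t(*uv),.091)[:2]; d=q-p[:2];print(name,q.round(4),"along",(d@u).round(4),"lat",(d@n).round(4))
```

```text
belly [ 0.5156 -0.0792] along 0.1673 lat -0.0002
lens [0.5089 0.0105] along 0.0773 lat -0.0003
front [0.5082 0.0254] along 0.0624 lat -0.0
```

drive_tool([
  [[0, 0, 0, 0], [0, 0, 0, 0], [0, 0, 0, 0], [0, 0, 0, 0], [0, 0, 0, 0]],
])

```text
t: 13.25
tcp_pos: [0.5037, 0.0877, 0.0763]
tool_rot: [0.681, 0.732, 0.0, 0.0]
force: [-1.2, -0.1, -2.6]
finger_gap: 0.365
gripper_force: 59.9
```

drive_tool([
  [[0, 0, 0, 0], [0, 0, 0, 0], [0, 0, 0, 0], [0, 0, 0, 0], [0, 0, 0, 0]],
])

```text
t: 13.67
tcp_pos: [0.5037, 0.0877, 0.0763]
tool_rot: [0.681, 0.732, -0.0, 0.0]
force: [-0.3, 0.1, -2.5]
finger_gap: 0.369
gripper_force: 59.9
```

drive_tool([
  [[0, 0, 0, 0], [0, 0, 0, 0], [0, 0, 0, 0], [0, 0, 0, 0], [0, 0, 0, 0]],
])

```text
t: 14.08
tcp_pos: [0.5037, 0.0877, 0.0763]
tool_rot: [0.681, 0.732, -0.0, -0.0]
force: [-1.0, -0.1, -2.2]
finger_gap: 0.366
gripper_force: 59.9
```

drive_tool([
  [[0, 0, 0, 0], [0, 0, 0, 0], [0, 0, 0, 0], [0, 0, 0, 0], [0, 0, 0, 0]],
])

```text
t: 14.5
tcp_pos: [0.5037, 0.0877, 0.0763]
tool_rot: [0.681, 0.732, -0.0, -0.0]
force: [0.2, 0.1, -3.4]
finger_gap: 0.361
gripper_force: 59.9
```

drive_tool([
  [[0, 0, 0, 0], [0, 0, 0, 0], [0, 0, 0, 0], [0, 0, 0, 0], [0, 0, 0, 0]],
])

```text
t: 14.92
tcp_pos: [0.5037, 0.0877, 0.0763]
tool_rot: [0.681, 0.732, -0.0, -0.0]
force: [0.3, 0.6, -1.8]
finger_gap: 0.365
gripper_force: 59.9
```

drive_tool([
  [[5, 0, 0, 0], [15, 0, -5, 0], [20, 0, -25, 0], [20, 0, -60, 0], [20, 0, -95, 0]],
])

```text
t: 15.33
tcp_pos: [0.5007, 0.1089, 0.1716]
tool_rot: [0.681, 0.732, -0.001, -0.002]
force: [0.9, 0.2, -2.6]
finger_gap: 0.366
gripper_force: 59.9
```

Run:
```python
from h import *
print(pose()); plan([(.5406,.3315,.1923,1.1419,10)])
```

```text
[0.50067968 0.10889727 0.17159905 0.07309728]
[[22, 6, -2, np.float64(-0.11)], [44, 11, -4, np.float64(-0.21)], [66, 17, -6, np.float64(-0.32)], [88, 22, -8, np.float64(-0.43)], [110, 28, -10, np.float64(-0.53)]]
[[16, 16, -2, np.float64(-0.11)], [32, 32, -4, np.float64(-0.22)], [48, 48, -7, np.float64(-0.33)], [64, 63, -9, np.float64(-0.43)], [80, 79, -11, np.float64(-0.54)]]
```

drive_tool([
  [[22, 6, -6, -0.11], [44, 11, -12, -0.21], [66, 17, -17, -0.32], [88, 22, -19, -0.43], [110, 28, -20, -0.53]],
])

```text
t: 15.75
tcp_pos: [0.5217, 0.2214, 0.1923]
tool_rot: [0.463, 0.886, 0.0, 0.0]
force: [0.6, 0.3, -1.6]
finger_gap: 0.367
gripper_force: 60.1
```

drive_tool([
  [[16, 16, 0, -0.11], [32, 32, 0, -0.22], [48, 48, 0, -0.33], [64, 63, 0, -0.43], [80, 79, 0, -0.54]],
])

```text
t: 16.17
tcp_pos: [0.5409, 0.332, 0.1914]
tool_rot: [0.21, 0.978, -0.0, -0.001]
force: [-0.5, -0.1, -2.4]
finger_gap: 0.365
gripper_force: 60.1
```

drive_tool([
  [[0, 0, 0, 0], [0, 0, 0, 0], [0, 0, 0, 0]],
])

```text
t: 16.42
tcp_pos: [0.5409, 0.3302, 0.1911]
tool_rot: [0.213, 0.977, -0.001, -0.001]
force: [-0.3, -0.7, -2.3]
finger_gap: 0.363
gripper_force: 60.1
```

Run:
```python
from h import *
print(pose()); plan([(.5406,.3315,.10,1.1419,5)])
```

```text
[0.5409349  0.33024827 0.19109346 1.14215527]
[[0, 0, 18, np.float64(0.0)], [0, 0, 36, np.float64(0.0)], [0, 1, 55, np.float64(0.0)], [1, 1, 73, np.float64(0.0)], [1, 1, 91, np.float64(0.0)]]
```

drive_tool([
  [[0, 1, 18, 0], [0, 1, 40, 0], [0, 1, 62, 0], [0, 1, 80, 0], [0, 1, 90, 0]],
])

```text
t: 16.83
tcp_pos: [0.5407, 0.3293, 0.0991]
tool_rot: [0.214, 0.977, -0.001, -0.002]
force: [-0.1, 0.0, -2.3]
finger_gap: 0.366
gripper_force: 60.2
```

drive_tool([
  [[0, 0, 0, 0], [0, 0, 0, 0], [0, 0, 0, 0]],
])

```text
t: 17.08
tcp_pos: [0.5434, 0.331, 0.1026]
tool_rot: [0.213, 0.977, 0.001, 0.001]
force: [0.5, 0.1, -2.6]
finger_gap: 0.363
gripper_force: 60.1
```

Run:
```python
from h import *
print(pose(),manip.sense()["force"]); plan([(.5406,.3315,.0828,1.1419,5)])
```

```text
[0.54344914 0.33102534 0.10255336 1.14131872] [ 0.48372458  0.05381807 -2.61665182]
[[1, 0, 4, np.float64(-0.0)], [1, 0, 8, np.float64(-0.0)], [2, 0, 12, np.float64(-0.0)], [2, -1, 16, np.float64(-0.0)], [3, -1, 20, np.float64(-0.0)]]
```

drive_tool([
  [[1, 0, 4, 0], [2, 0, 8, 0], [3, 0, 12, 0], [3, 0, 16, 0], [3, 0, 19, 0]],
])

```text
t: 17.5
tcp_pos: [0.5394, 0.3323, 0.0823]
tool_rot: [0.213, 0.977, -0.0, -0.0]
force: [-9.0, -2.2, 23.3]
finger_gap: 0.364
gripper_force: 63.5
```

drive_tool([
  [[0, 0, 0, 0], [0, 0, 0, 0], [0, 0, 0, 0]],
])

```text
t: 17.75
tcp_pos: [0.5396, 0.3323, 0.0824]
tool_rot: [0.213, 0.977, -0.0, -0.0]
force: [-0.5, 0.9, 1.4]
finger_gap: 0.367
gripper_force: 60.3
```

Run:
```python
from h import *
print(pose(),manip.sense()["force"])
```

```text
[0.5395658  0.33230193 0.08243637 1.14207395] [-0.48245095  0.94242663  1.43244631]
```

Seated at the original height and within about 1 mm of the original spot. Release and rise.

drive_tool([
  [[0, 0, 0, 0], [0, 0, 0, 0], [0, 0, 0, 0], [0, 0, 0, 0], [0, 0, 0, 0]],
], jaw=80)

```text
t: 18.17
tcp_pos: [0.54, 0.3322, 0.0824]
tool_rot: [0.213, 0.977, 0.0, 0.0]
force: [-0.3, 0.6, -0.4]
finger_gap: 0.932
gripper_force: 0.0
```

drive_tool([
  [[0, 0, -10, 0], [0, 0, -35, 0], [0, 0, -70, 0], [0, 0, -105, 0], [0, 0, -130, 0]],
])

```text
t: 18.58
tcp_pos: [0.5408, 0.3327, 0.2162]
tool_rot: [0.213, 0.977, 0.001, 0.002]
force: [1.2, -0.2, 0.6]
finger_gap: 0.939
gripper_force: 0.0
```

drive_tool([
  [[30, 0, 0, 0], [65, 0, 0, 0], [100, 0, 0, 0], [130, 0, 0, 0], [150, 0, 0, 0]],
])

```text
t: 19.0
tcp_pos: [0.4003, 0.3952, 0.2132]
tool_rot: [0.212, 0.977, 0.0, -0.0]
force: [0.2, -0.1, -0.5]
finger_gap: 0.936
gripper_force: 0.0
```

Run:
```python
from h import *
b=vision.snapshot("top");a=vision.snapshot("scene");o=cv2.imread("pics/top0.png")
f=lambda i:cv2.resize(i,None,fx=4,fy=4,interpolation=2)
cv2.imwrite("pics/s8.png",np.hstack([f(a[165:265,440:510,::-1]),f(b[160:260,140:210,::-1]),f(a[165:265,270:330,::-1])]))
```

```text
(no output)
```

View pics/s8.png

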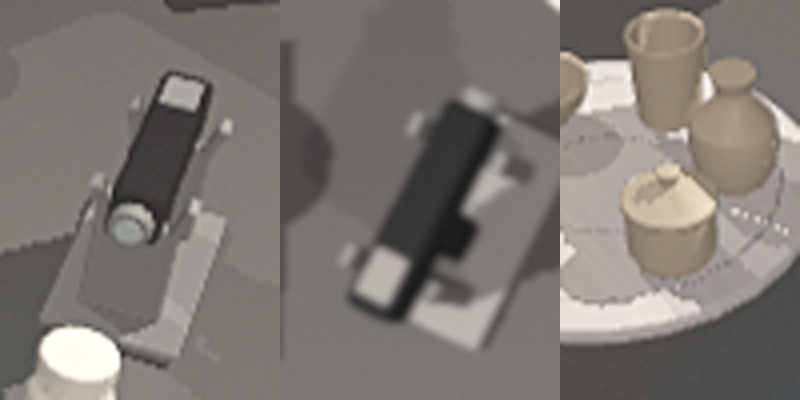

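The thermometer lies in the cradle as before (lens at scene crop (132,225)), and the vase stands upright at the station (scene crop (735,130)). Hand in.

```bash
python3 -c "
from station import manip
print(manip.sign_off())"
```

```text
the job is handed in; nothing more can be done
None
```

The job is handed in at about 19 s: the vase was turned two clicks to the pointer, the thermometer was held about 6 cm from the vase wall and aimed at its belly for about 2.6 s, and it is back in its cradle; no pot was seen to be touched.

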